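Index the sample table to bring the vial under the probe

TASK

Bring the vial on the indexing table under the probe: with the fingertips press the dished plunger gently down, turn the table by one hole in the direction that carries the vial to the probe while keeping the plunger pressed, then let the plunger spring fully up into that hole and draw back. Do not force the table against its lock or touch or lift the vial or the fittings on the table, and leave the things on the bench undisturbed.

Things in the scene. Friction and masses are not known exactly. Their poses are not given: they have to be found in the camera images.
- indexer: Indexing table: grey round foot 270 mm across, 10 mm thick; never moves in a run. Origin on the turning axis at bench level; its +x axis points from there to the probe stand (164 mm tall, 128 mm behind the axis), its -x axis to the middle hole. Round the near side stands the index sector, a steel arc of radius 98 to 128 mm, top at 50 mm, with three holes (slots 11 mm wide) 40 degrees apart.
- table (a joint): Angle of the turning table, rad, positive counterclockwise from above, range -1.05 to 1.05. 0 at the start (plunger in the middle hole); the other holes are at +0.698 and -0.698. Turns (0.15 N m friction, stays where left) only while the plunger is pressed 7 mm or more; in a hole it is locked with about 0.017 rad of play either way.
- plunger (a joint): How far the indexing plunger is pressed down, m: 0 fully up (tooth in a hole), stop at 0.010. Spring: about 4 N to start, 8 N at the stop. The tooth leaves the hole at 0.006; between holes the plunger stays caught down at about 0.006 and springs up by itself when it meets a hole (within about 0.015 rad).
- plunger_dish (a point): Centre of the floor of the plunger's round black dished head, at the end of the table's arm, 162 mm from the turning axis; 59 mm above the bench when up. Goes round with the table and down as pressed. Floor 56 mm across, rim 8 mm tall and 4 mm thick round it (64 mm outside), against which a fingertip in the dish can push sideways.
- axis (a point): Point on the vertical turning axis, in the upper face of the turning table, 50 mm above the bench. The table is an aluminium disc of radius 90 mm with nine cups (31 mm across inside, rim 62 mm above the bench) every 40 degrees at radius 62 mm.
- probe_tip (a point): Tip of the fixed probe that points down over the cup circle, 62 mm from the axis, 113 mm above the bench.
- vial_mid (a point): Middle (half-way up) of the sample vial, 27 mm across, 50 mm tall with a screw cap, standing loose in one of the two cups next to the cup under the probe (either side); 77 mm above the bench. Its top passes 11 mm under the probe.
- fitting_mid (a point): Middle of a small stepped tube fitting, 18 mm across, 21 mm tall, standing loose in the cup on the other side of the probe from the vial.
- blank: A second small stepped tube fitting, 18 mm across, 21 mm tall, standing loose in a cup farther round on the left; origin in its underside.
- vial: The same vial; origin at the centre of its underside, z axis up along it.
- fitting: The same first fitting; origin at the centre of its underside.
- end_plate: Bystander: square graphite plate 92x92x11 mm lying near the front edge, left; origin in its underside.
- petri_dish: Bystander: clear dish 89 mm across, 14 mm tall, lying at the right; origin in its underside.
- tweezers: Bystander: steel tweezers 130 mm long, 6 mm high, lying near the front edge, right; origin in the underside.
Things that resemble listed ones, but are neither listed nor needed, are in the scene too. What is shaped like the vial but blue or orange is not meant.

How it is judged:
By the outcome, as a careful person would: the job done as asked, in the order asked, and still so for the second after the job is handed in, with the robot touching nothing.
It also fails if it takes over 35 s, if anything falls off the work surface, if the arm or the gripper's body presses on something with over 40 N, if the wrist force passes 120 N, or if a joint passes its speed limit or range.

ROBOT

A 6-joint arm with a two-finger parallel gripper is mounted at the origin on a cart in front of the work surface, level with it; the furniture and walls round the work are solid. World frame = base frame: x ahead of the robot, y to its left, z up, the work surface at z = 0. Lengths are in mm, angles in rad, forces in N, time in s.
With the tool pointing down it reaches from about 275 to 1000 mm from the base axis. Payload 8.4 kg.
Tool frame: the origin (TCP) lies between the finger pads; the fingertips stand 22 mm ahead of it and the grasp point (between the pads) lies 3 mm ahead of it; z points along the fingers, y is the line along which they close (so a half turn about z gives the same grasp; the last joint's range is limited). The gripper opens to 85 mm and grips with 20 to 120 N. Pads are 22 mm wide; open, the fingers measure 114 mm over their backs; the gripper's body (76 mm by 85 mm) begins 54 mm behind the grasp point. The pads swing forward as they close: fully open they stand 13 mm farther back than shut.
Start: joints at [1.122, 0.353, 1.633, -0, 1.155, -0.002], TCP at [270.05, 563.65, 253.281] pointing down, gripper open.
Joint ranges: [-2.63, 2.63], [-0.92, 2.1], [0.06, 2.66], [-1.3, 4.44], [0, 2.69], [-3.02, 3.02]. Speed limits (rad/s): [2.22, 2.22, 2.79, 3.14, 3.14, 3.14].

INTERFACE

Orientations are given as [roll, pitch, yaw] about the fixed x, y, z axes, in that order (R = Rz(yaw) Ry(pitch) Rx(roll)).
In Python, from rig import r, grab_frame gives the robot as it stands.
- The arm moves only by the shell command python3 -m inch 'ROWS' [FORCE]. ROWS is JSON, a list of rows, each a list of 7 numbers: the turn, a rotation vector about the tool's x, y, z as a fraction of full scale, then the shift along the tool's x, y, z as a fraction of full scale, then the closure, from 0 (fully open) to 1 (shut). In form: [[rx, ry, rz, dx, dy, dz, fingers], ...]. A call has 1 to 8 rows; each row shifts and turns the commanded pose from where the row before left it, along the tool's axes as they then stand; what a row does not reach is not made up. Full scale, the value 1, is 2.5 cm for a shift and pi rad for a turn. A row lasts 1/12 s, in which the tool goes at most 41.7 mm and 7.16 degrees, less where a joint would pass 70% of its speed; a pose out of reach is approached as far as the arm can. A call with a number of a shift or a turn outside -1 to 1 is refused whole. A call with a gripper value outside its range is refused whole. The fingers move at their own pace and stop on an object; FORCE is the grip in N (left out, the last holds). Time passes only in rows, so rows that do not move let the fingers close. It gives the time, the measured TCP pose, the force, the opening and the grip force at its end, in the units of the state.
- r.sense(): the state, without advancing time (a new reading comes with each control period).
- grab_frame(name): name is "side" or "top" or "wrist"; returns a dict with "pixels" (400x640x3 uint8, red, green, blue), "z_map" (400x640 float32, mm along the optical axis (not along the pixel's ray), 0 where there is no reading), "vertical_fov" (degrees; the focal length in pixels is half the picture's height over the tangent of half this angle, whatever the lens; pixels are square), "cx", "cy" (the principal point, pixels), "cam_to_world" (4x4, takes a point from camera to world coordinates). Camera axes: x right, y down, z forward; pixel columns grow to the right and rows downward; lengths in mm; the calibration is good to about 2 mm. A picture is of the moment at which its call begins.
- r.sign_off(): hands the job in; it is judged then, once.
The state is a dict: "clock": time; "qpos": joint angles; "qvel": joint speeds; "joint_efforts": joint torques, N m; "eef_pos": TCP position; "tcp_rot": TCP orientation; "contact_force": force on the tool from outside, world axes, zero at the start; "wrist_torque": the same for the moment, N m; "opening": opening from 0.0 (shut) to 1.0 (fully open); "grasp_force": force on a finger pad.
Only numpy, scipy, OpenCV 4.12 (cv2) and the standard library are available. Lean on these libraries where they do the work, as an engineer would, in place of code of your own. Each camera call takes 0.05 s, during which the arm holds its last target. There are 200 camera calls.

## Working session

There is one attempt and no reset: what is moved stays moved. The work goes in short steps, Python scripts to look and compute and a shell command to move; the robot and the scene stay as the last step left them, time stands still between calls to the robot, and variables do not carry over. Pictures are saved under pics/ and viewed, at most 10 in all, crops included, and the job is handed in when it is done.

```bash
mkdir -p pics; cat > h.py <<'E'
import numpy as np, cv2
from rig import r, grab_frame
def pts(f):
    z=f["z_map"]; F=200/np.tan(np.radians(f["vertical_fov"])/2)
    v,u=np.mgrid[:400,:640]
    P=np.stack([(u-f["cx"])*z/F,(v-f["cy"])*z/F,z,np.ones_like(z)],-1)
    W=(P@np.array(f["cam_to_world"]).T)[...,:3]; W[z==0]=np.nan
    return W
def save(f,n): cv2.imwrite("pics/"+n,f["pixels"][:,:,::-1])
E
python3 - <<'E'
from h import *
for n in("top","side"):
    f=grab_frame(n); save(f,n+"0.png"); np.save(n+"0.npy",pts(f)); print(n,np.round(f["cam_to_world"],2).tolist())
s=r.sense(); print(s["clock"],s["eef_pos"],s["tcp_rot"],s["contact_force"])
E
```

```text
top [[-0.0, -0.99, 0.12, 397.72], [-1.0, 0.0, -0.01, -42.97], [0.01, -0.12, -0.99, 1456.34], [0.0, 0.0, 0.0, 1.0]]
side [[-1.0, 0.03, -0.04, 630.3], [0.05, 0.54, -0.84, 1011.87], [-0.0, -0.84, -0.54, 791.36], [0.0, 0.0, 0.0, 1.0]]
0.1 [269.88351047 563.30642726 252.62469017] [-3.14036529e+00  2.55349319e-05  2.69482810e+00] [-0.20196873  0.52013878  0.81789058]
```

View pics/top0.png

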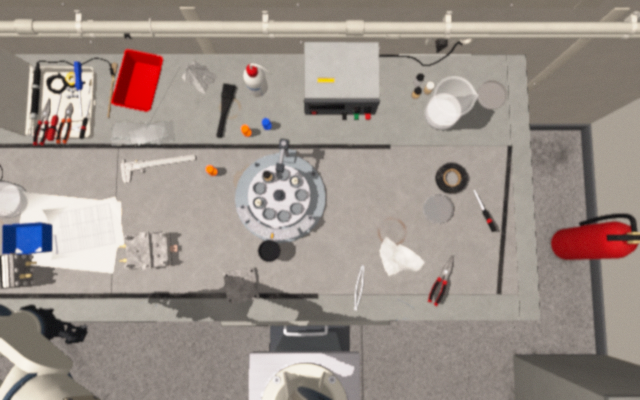

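View pics/side0.png

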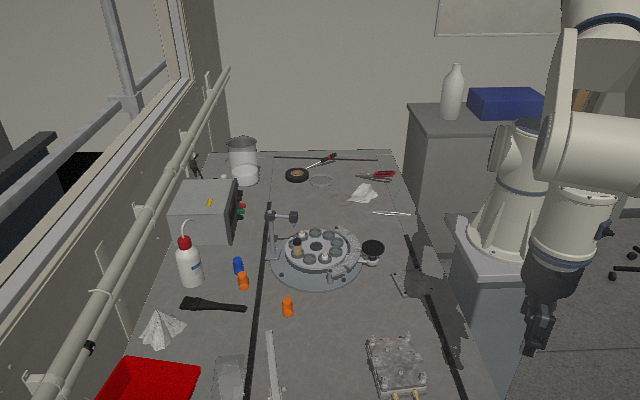

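The top view shows the indexing table at about (279,196), the black plunger dish at (269,250) and the probe stand at (284,150). The pieces in the cups are at about (268,177), (296,181) and (259,202). The amber one at (268,177), also at (297,247) in the side view, looks like the vial. I'll enlarge to confirm and measure.

```bash
python3 - <<'E'
from h import *
a=cv2.imread("pics/top0.png")[140:265,230:330]; b=cv2.imread("pics/side0.png")[200:290,260:390]
a=cv2.resize(a,(440,550),interpolation=3); b=cv2.resize(b,(360,550*0+250),interpolation=3)
c=np.zeros((550,800,3),np.uint8); c[:,:440]=a; c[:250,440:]=b; cv2.imwrite("pics/c0.png",c)
W=np.load("top0.npy"); img=cv2.imread("pics/top0.png").astype(int)
m=(img.max(2)<45)&(W[...,2]>45)&(W[...,2]<85); m[:235]=0;m[265:]=0;m[:,:250]=0;m[:,290:]=0
p=W[m]; print("dish",m.sum(),p.mean(0),(p.min(0)+p.max(0))/2,np.ptp(p,axis=0))
# foot circle (z 4..16)
f=(W[...,2]>5)&(W[...,2]<16); f[:145]=0;f[245:]=0;f[:,:230]=0;f[:,:330][:,330:]=0; f[:,332:]=0
q=W[f][:,:2]; 
(cx,cy),rad=cv2.minEnclosingCircle(q.astype(np.float32)); print("foot",cx,cy,rad)
d=(W[...,2]>46)&(W[...,2]<54)&(np.hypot(W[...,0]-cx,W[...,1]-cy)<95); q=W[d][:,:2];print("disc",cv2.minEnclosingCircle(q.astype(np.float32)))
for u,v in((268,177),(296,181),(259,202),(284,145),(269,250),(268,174)): print(u,v,W[v,u], W[v-2:v+3,u-2:u+3,2].max())
E
```

```text
dish 287 [442.14349759  98.63989901  58.47669441] [441.99787437  97.29462666  58.27204509] [48.44219224 56.96619055 19.04427771]
foot 610.1766967773438 63.03144836425781 201.5557098388672
disc ((603.2792358398438, 71.17428588867188), 89.6771240234375)
268 177 [646.19899237  98.71942237  97.95621602] 105.0371092211551
296 181 [640.32675065  21.57045974  66.00125218] 75.8695559250109
259 202 [578.58896204 125.95069011  73.84136999] 75.55643671417965
284 145 [724.10792951  50.4822624  153.90074855] 165.71804507728348
269 250 [443.16644852  97.50309862  59.79756199] 64.63153138706457
268 174 [654.88493893  98.8877792   97.26626052] 105.0371092211551
```

View pics/c0.png

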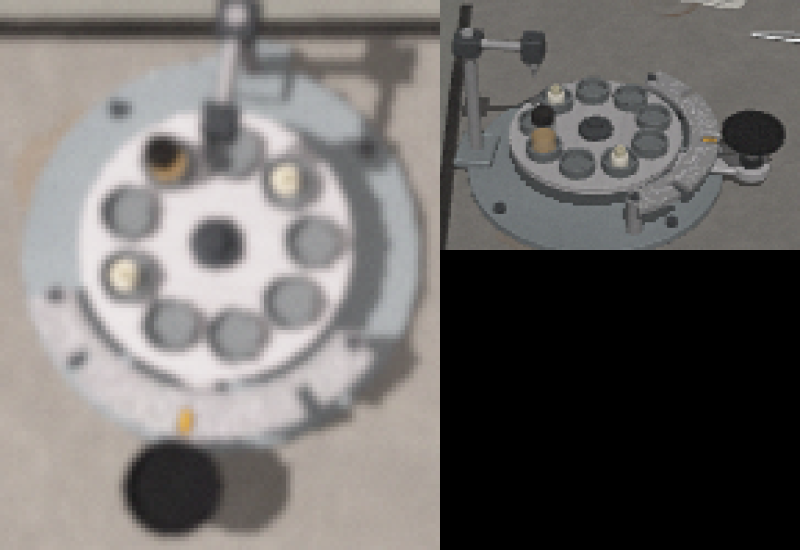

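The crop settles it. The vial is the amber piece with the black cap at top (268,177), about 100 mm tall, in the cup to the left (+y) of the probe cup. The white fittings are at (296,181) and (259,202), and the blue and orange look-alikes are off the table. The axis is at about (603,71) and the dish at (442,97), so the table must turn clockwise to -0.698, which takes the dish to +y/+x. I'll go above the dish.

```bash
python3 -m inch '[[0,0,0,-0.89,-0.86,0,1],[0,0,0,-0.89,-0.86,0,1],[0,0,0,-0.89,-0.86,0,1],[0,0,0,-0.89,-0.86,0,1],[0,0,0,-0.89,-0.86,0,1],[0,0,0,-0.89,-0.86,0,1],[0,0,0,-0.89,-0.86,0,1],[0,0,0,-0.89,-0.86,0,1]]' 20
python3 -m inch '[[0,0,0,-0.89,-0.86,0,1],[0,0,0,-0.89,-0.86,0,1],[0,0,0,-0.89,-0.86,0,1],[0,0,0,-0.89,-0.86,0,1],[0,0,0,-0.89,-0.86,0,1],[0,0,0,-0.89,-0.86,0,1],[0,0,0,-0.89,-0.86,0,1],[0,0,0,-0.89,-0.86,0,1]]'
python3 -m inch '[[0,0,-0.0226,0,0,0.9,1],[0,0,-0.0226,0,0,0.9,1],[0,0,-0.0226,0,0,0.9,1],[0,0,-0.0226,0,0,0.9,1],[0,0,0,0,0,0.4,1],[0,0,0,0,0,0,1],[0,0,0,0,0,0,1]]'
python3 - <<'E'
from h import *
f=grab_frame("wrist"); save(f,"w0.png"); W=pts(f); np.save("w0.npy",W)
s=r.sense(); print(s["eef_pos"],s["tcp_rot"],s["contact_force"],s["opening"],s["clock"])
E
```

```text
clock: 0.77
eef_pos: [356.3, 330.1, 253.1]
tcp_rot: [-3.141, -0.0, 2.695]
contact_force: [-0.0, 0.3, 0.6]
opening: 0.005
grasp_force: 0.0
clock: 1.43
eef_pos: [442.5, 98.0, 253.2]
tcp_rot: [-3.142, -0.0, 2.695]
contact_force: [0.2, -1.0, -0.3]
opening: 0.007
grasp_force: 0.0
clock: 2.02
eef_pos: [442.4, 99.6, 153.3]
tcp_rot: [-3.141, -0.001, 2.977]
contact_force: [1.0, 0.0, 0.4]
opening: -0.002
grasp_force: 0.0
[442.93875927  99.78985398 154.00157808] [3.14139571e+00 5.00441775e-04 2.97708314e+00] [0.28560781 0.71978179 0.99354221] -0.0004712786491861675 2.0667
```

View pics/w0.png

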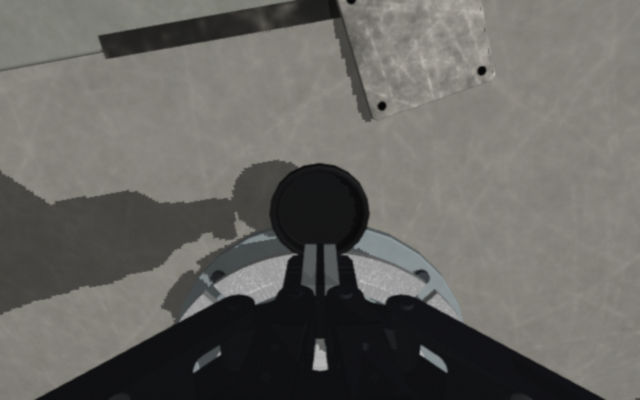

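The wrist view shows the dish at (320,210) just beyond the closed fingertips, and the end plate clear of them at about (420,50). I'll measure the dish and plate here.

```bash
python3 - <<'E'
from h import *
W=np.load("w0.npy")
m=(W[...,2]>52)&(W[...,2]<75)&(np.hypot(W[...,0]-442,W[...,1]-98)<45); m[:150]=0; m[242:]=0
p=W[m]; print(m.sum(),p.min(0),p.max(0)); c=p[p[:,2]>64][:,:2]
(A,_,_,_)=np.linalg.lstsq(np.c_[2*c,np.ones(len(c))],(c**2).sum(1),rcond=None); print("rim fit",A[:2],np.sqrt(A[2]+A[0]**2+A[1]**2),"n",len(c))
print("floor z",np.median(p[p[:,2]<62][:,2]),"plate",W[50,420],W[116,370])
E
```

```text
6547 [409.61310853  67.79736529  56.54137706] [465.60020331 130.83636678  69.07233832]
rim fit [440.56884683  99.46252897] 29.370826791250067 n 1461
floor z 59.007173956533705 plate [351.81853784 186.149387    10.47605927] [391.80547728 147.10601689   1.52517872]
```

```bash
python3 -m inch '[[0,0,0,0.06,0.24,0.5,1],[0,0,0,0,0,0.7,1],[0,0,0,0,0,0.7,1],[0,0,0,0,0,0.5,1],[0,0,0,0,0,0.2,1],[0,0,0,0,0,0.1,1],[0,0,0,0,0,0,1]]'
python3 -m inch '[[0,0,0,0,0,0.04,1],[0,0,0,0,0,0.04,1],[0,0,0,0,0,0.04,1],[0,0,0,0,0,0,1],[0,0,0,0,0,0,1]]'
```

```text
clock: 2.65
eef_pos: [442.5, 105.9, 86.4]
tcp_rot: [3.141, 0.001, 2.978]
contact_force: [0.4, -0.4, -1.0]
opening: -0.002
grasp_force: 0.0
clock: 3.07
eef_pos: [442.1, 105.8, 83.0]
tcp_rot: [3.141, 0.0, 2.979]
contact_force: [0.4, 0.4, -0.2]
opening: -0.004
grasp_force: 0.0
```

```bash
python3 -m inch '[[0,0,0,0,0,0.04,1],[0,0,0,0,0,0.04,1],[0,0,0,0,0,0,1],[0,0,0,0,0,0,1]]'
python3 -m inch '[[0,0,0,0,0,0.04,1],[0,0,0,0,0,0.04,1],[0,0,0,0,0,0,1],[0,0,0,0,0,0,1]]'
```

```text
clock: 3.4
eef_pos: [442.1, 105.8, 80.9]
tcp_rot: [3.142, 0.0, 2.979]
contact_force: [-0.9, -0.3, 3.1]
opening: -0.001
grasp_force: 1.7
clock: 3.73
eef_pos: [442.1, 105.8, 78.8]
tcp_rot: [3.142, 0.0, 2.979]
contact_force: [-0.5, 0.5, 4.3]
opening: 0.0
grasp_force: 2.1
```

```bash
python3 -m inch '[[0,0,0,0,0,0.04,1],[0,0,0,0,0,0.04,1],[0,0,0,0,0,0.04,1],[0,0,0,0,0,0.04,1],[0,0,0,0,0,0.04,1],[0,0,0,0,0,0.04,1],[0,0,0,0,0,0,1],[0,0,0,0,0,0,1]]'
python3 - <<'E'
from h import *
for i in range(3):
    f=grab_frame("wrist")
    s=r.sense(); print(s["contact_force"],s["eef_pos"])
W=pts(f); m=(np.hypot(W[...,0]-441,W[...,1]-99)<36)&(W[...,2]>45)&(W[...,2]<62);m[242:]=0
h,e=np.histogram(W[m][:,2],np.arange(45,63)); print(h,e[0])
E
```

```text
clock: 4.4
eef_pos: [442.0, 105.8, 72.8]
tcp_rot: [3.142, 0.0, 2.979]
contact_force: [-0.8, -0.3, 6.0]
opening: 0.002
grasp_force: 3.1
[ 0.23115625 -0.73958974  6.89961347] [442.10365207 105.79339819  72.79993455]
[-0.63564398  0.33170336  5.7074161 ] [442.07041838 105.78876941  72.81697842]
[-0.04130859 -0.41257739  6.59067996] [442.08185519 105.80870134  72.83805967]
[   0    0    0    4  226 1322  730  129   74   77   70  111  309  733
  336   14    0] 45
```

```bash
python3 -m inch '[[0,0,0,0,0,0.02,1],[0,0,0.003,-0.004,0.06,0,1],[0,0,0.007,-0.008,0.143,0,1],[0,0,0.007,-0.008,0.143,0,1],[0,0,0.007,-0.008,0.143,0,1]]'
```

```text
clock: 4.97
eef_pos: [445.0, 117.7, 72.3]
tcp_rot: [-3.141, -0.0, 2.902]
contact_force: [-1.3, -0.9, 7.0]
opening: -0.0
grasp_force: 3.2
```

```bash
python3 -m inch '[[0,0,0.007,-0.008,0.143,0,1],[0,0,0.007,-0.008,0.143,0,1],[0,0,0.007,-0.008,0.143,0,1],[0,0,0.007,-0.008,0.143,0,1],[0,0,0,0,0,0,1]]'
cat >> h.py <<'E'
def dish(n="wrist"):
    f=grab_frame(n); W=pts(f); s=r.sense(); t=s["eef_pos"]; 
    m=(W[...,2]>54)&(W[...,2]<70)&(f["pixels"].max(2)<90)&(np.hypot(W[...,0]-t[0],W[...,1]-t[1])<60)
    if n=="wrist": m[243:]=0
    c=W[m][:,:2]
    for _ in range(4):
        A=np.linalg.lstsq(np.c_[2*c,np.ones(len(c))],(c**2).sum(1),rcond=None)[0]; R=np.sqrt(A[2]+A[0]**2+A[1]**2)
        d=np.hypot(*(c-A[:2]).T); c=c[abs(d-R)<5]
    a=np.degrees(np.arctan2(A[1]-71.2,A[0]-603.3)); print("dish",A[:2],R,len(c),"ang",a,"rad",np.hypot(A[0]-603.3,A[1]-71.2),"tcp",t,"F",s["contact_force"],"t",s["clock"])
    return f,W
E
python3 -c "
from h import *
f,W=dish(); save(f,'w1.png')"
```

```text
clock: 5.38
eef_pos: [449.6, 131.7, 72.3]
tcp_rot: [3.141, -0.0, 2.814]
contact_force: [-0.5, 0.9, 6.3]
opening: 0.001
grasp_force: 3.2
dish [445.56876698 126.28429099] 28.261687581130683 1637 ang 160.74932704327884 rad 167.0731007193754 tcp [449.62555651 131.56176761  72.30276205] F [-0.96476739  0.62490174  6.42623511] t 5.4333
```

View pics/w1.png

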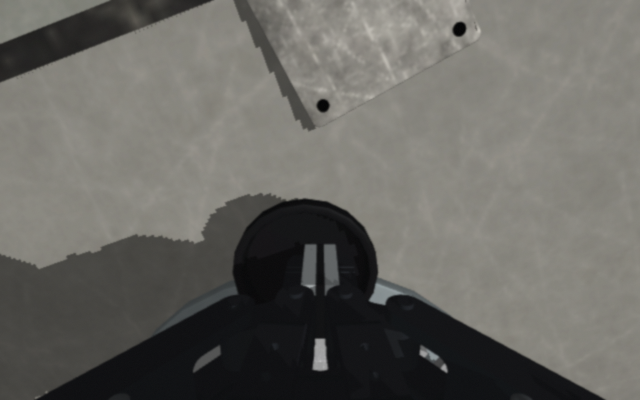

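The dish, now at (305,260) in the wrist view, follows the fingers without slipping: about 9.5° so far, with the end plate clear. I'll continue.

```bash
python3 -m inch '[[0,0,0.007,-0.008,0.143,0,1],[0,0,0.007,-0.008,0.143,0,1],[0,0,0.007,-0.008,0.143,0,1],[0,0,0.007,-0.008,0.143,0,1],[0,0,0.007,-0.008,0.143,0,1],[0,0,0.007,-0.008,0.143,0,1],[0,0,0.007,-0.008,0.143,0,1],[0,0,0.007,-0.008,0.143,0,1]]'
python3 -m inch '[[0,0,0.007,-0.008,0.143,0,1],[0,0,0.007,-0.008,0.143,0,1],[0,0,0.007,-0.008,0.143,0,1],[0,0,0.007,-0.008,0.143,0,1],[0,0,0.007,-0.008,0.143,0,1],[0,0,0.007,-0.008,0.143,0,1],[0,0,0.007,-0.008,0.143,0,1],[0,0,0,0,0,0,1]]'
python3 -c "
from h import *
dish()
t=r.sense()['eef_pos'];print(np.hypot(t[0]-603.3,t[1]-71.2),np.degrees(np.arctan2(t[1]-71.2,t[0]-603.3)))
f=grab_frame('top');W=pts(f);save(f,'t1.png')
d=(W[...,2]>46)&(W[...,2]<54)&(np.hypot(W[...,0]-603.3,W[...,1]-71.2)<95);d[:,:235]=0;print(cv2.minEnclosingCircle(W[d][:,:2].astype(np.float32)))
v=(W[...,2]>85)&(W[...,2]<107)&(np.hypot(W[...,0]-603.3,W[...,1]-71.2)<90);print(np.median(W[v],0))"
```

```text
clock: 6.1
eef_pos: [461.9, 156.9, 72.2]
tcp_rot: [-3.141, -0.001, 2.638]
contact_force: [-1.5, 0.4, 5.9]
opening: -0.002
grasp_force: 3.2
clock: 6.77
eef_pos: [476.8, 177.8, 72.3]
tcp_rot: [3.142, -0.001, 2.484]
contact_force: [-2.3, 2.4, 6.0]
opening: -0.003
grasp_force: 3.2
dish [470.92419173 173.80034263] 28.221900533482533 1648 ang 142.2218574113967 rad 167.48189431364813 tcp [476.77793842 177.7085711   72.27080644] F [-2.45703303  2.57511697  6.44747167] t 6.8167
165.3841219212706 139.90871787958875
((602.5236206054688, 72.34750366210938), 89.75325775146484)
[658.48857568  76.926944   100.00706113]
```

```bash
python3 -m inch '[[0,0,0.007,-0.004,0.143,0,1],[0,0,0.007,-0.004,0.143,0,1],[0,0,0.007,-0.004,0.143,0,1],[0,0,0.007,-0.004,0.143,0,1],[0,0,0.007,-0.004,0.143,0,1],[0,0,0.007,-0.004,0.143,0,1],[0,0,0.007,-0.004,0.143,0,1],[0,0,0,0,0,0,1]]'
python3 -c "
from h import *
f,W=dish()
t=r.sense()['eef_pos'];print(np.hypot(t[0]-603.3,t[1]-71.2),np.degrees(np.arctan2(t[1]-71.2,t[0]-603.3)))
f=grab_frame('top');W=pts(f);save(f,'t2.png')
v=(W[...,2]>85)&(W[...,2]<107)&(np.hypot(W[...,0]-603.3,W[...,1]-71.2)<90);print(np.median(W[v],0))
a=cv2.imread('pics/t2.png')[140:265,230:330]
cv2.imwrite('pics/t2c.png',cv2.resize(a,(480,600),interpolation=3))
"
```

```text
clock: 7.53
eef_pos: [494.5, 196.0, 72.4]
tcp_rot: [3.141, 0.0, 2.33]
contact_force: [0.5, 0.4, 6.8]
opening: 0.0
grasp_force: 3.2
dish [488.14647575 192.78904085] 28.29240256003022 1648 ang 133.4428775775648 rad 167.4641125785245 tcp [494.44640588 195.97995325  72.4576921 ] F [-1.0209152   2.07176999  6.80500521] t 7.5833
165.5872630493117 131.10028761205783
[657.03624871  65.00523085  97.28290404]
```

View pics/t2c.png

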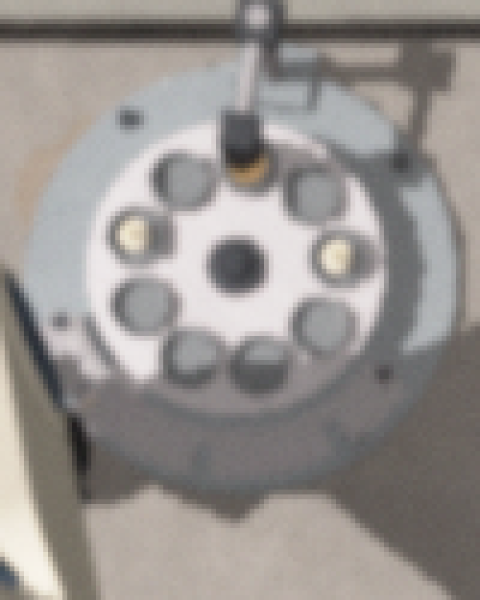

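The vial is now almost under the probe, with all the pieces still standing and about 3° left. I'll finish the turn, then ease up slowly and watch the force.

```bash
python3 -m inch '[[0,0,0.006,-0.003,0.122,0,1],[0,0,0.006,-0.003,0.122,0,1],[0,0,0.006,-0.003,0.122,0,1],[0,0,0,0,0,0,1]]'
python3 -c "
from h import *
dish()
t=r.sense()['eef_pos'];print(np.hypot(t[0]-603.3,t[1]-71.2),np.degrees(np.arctan2(t[1]-71.2,t[0]-603.3)))"
python3 -m inch '[[0,0,0,0,0,-0.04,1],[0,0,0,0,0,-0.04,1],[0,0,0,0,0,-0.04,1],[0,0,0,0,0,-0.04,1],[0,0,0,0,0,-0.02,1],[0,0,0,0,0,0,1],[0,0,0,0,0,0,1]]'
```

```text
clock: 7.97
eef_pos: [501.5, 201.9, 72.5]
tcp_rot: [3.141, 0.0, 2.274]
contact_force: [0.4, 0.8, 6.3]
opening: 0.004
grasp_force: 3.2
dish [494.9287538  198.96778683] 28.24231274912795 1648 ang 130.3042470176416 rad 167.53785946354833 tcp [501.52109928 201.86440874  72.50325587] F [1.20969994 1.61601857 6.80229811] t 8.0167
165.62648442366682 127.91622368772524
clock: 8.6
eef_pos: [501.2, 201.6, 76.9]
tcp_rot: [3.141, 0.0, 2.275]
contact_force: [1.2, 0.5, 5.0]
opening: -0.0
grasp_force: 2.4
```

At about 4 mm depth the plunger still presses back with 5 N, so the tooth is rising in the hole. I'll ease up fully, then withdraw.

```bash
python3 -m inch '[[0,0,0,0,0,-0.04,1],[0,0,0,0,0,-0.04,1],[0,0,0,0,0,-0.04,1],[0,0,0,0,0,-0.04,1],[0,0,0,0,0,-0.04,1],[0,0,0,0,0,-0.04,1],[0,0,0,0,0,0,1]]'
python3 -m inch '[[0,0,0,0,0,-0.2,1],[0,0,0,0,0,-0.6,1],[0,0,0,0,0,-0.9,1],[0,0,0,0,0,-0.9,1],[0,0,0,0,0,-0.9,1],[0,0,0,0,0,0,1],[0,0,0,0,0,0,1]]'
python3 - <<'E'
from h import *
f,W=dish(); save(f,"w2.png"); t=r.sense()["eef_pos"]
m=(np.hypot(W[...,0]-496,W[...,1]-194)<26)&(W[...,2]<63)&(W[...,2]>45); m[243:]=0; print("floor",np.median(W[m][:,2]),m.sum())
E
```

```text
clock: 9.18
eef_pos: [500.2, 201.3, 82.5]
tcp_rot: [-3.14, -0.0, 2.275]
contact_force: [0.2, 0.1, 0.4]
opening: -0.001
grasp_force: 0.0
clock: 9.77
eef_pos: [501.4, 201.7, 171.5]
tcp_rot: [3.139, 0.001, 2.275]
contact_force: [-0.1, -0.4, -0.4]
opening: 0.004
grasp_force: 0.0
dish [495.46725461 196.52177685] 23.57557360046003 2520 ang 130.71024985578958 rad 165.3283059012024 tcp [500.63830916 201.43162221 170.37816765] F [ 0.31704472  0.62238636 -0.42372733] t 9.8167
floor 59.02347474966872 4098
```

View pics/w2.png

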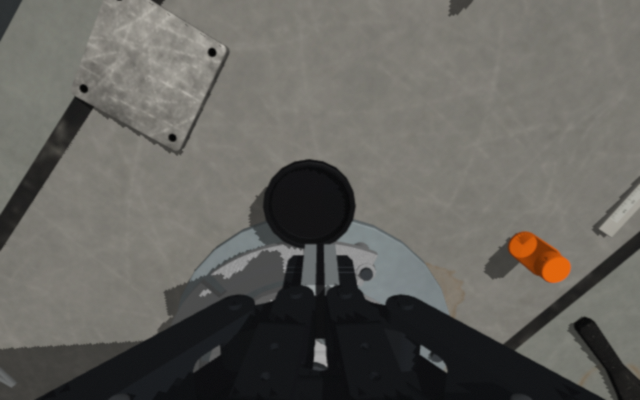

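The plunger dish, at (310,203) in the wrist view, has its floor at 59.0 mm, so it is fully up in the hole. I'll draw back further and check once from the side.

```bash
python3 -m inch '[[0,0,0,0.5,0,-0.8,1],[0,0,0,0.8,0,-0.8,1],[0,0,0,0.8,0,-0.6,1],[0,0,0,0.8,0,0,1],[0,0,0,0.5,0,0,1],[0,0,0,0,0,0,1],[0,0,0,0,0,0,1]]' | head -2
python3 - <<'E'
from h import *
f=grab_frame("side"); save(f,"s2.png"); W=pts(f)
cv2.imwrite("pics/s2c.png",cv2.resize(cv2.imread("pics/s2.png")[190:300,240:400],(800,550),interpolation=3))
v=(W[...,2]>82)&(W[...,2]<105)&(np.hypot(W[...,0]-603.3,W[...,1]-71.2)<85); print(v.sum(),np.median(W[v],0))
E
```

```text
clock: 10.4
eef_pos: [445.0, 266.1, 224.0]
83 [663.6259525   71.78270422  95.38495948]
```

View pics/s2c.png

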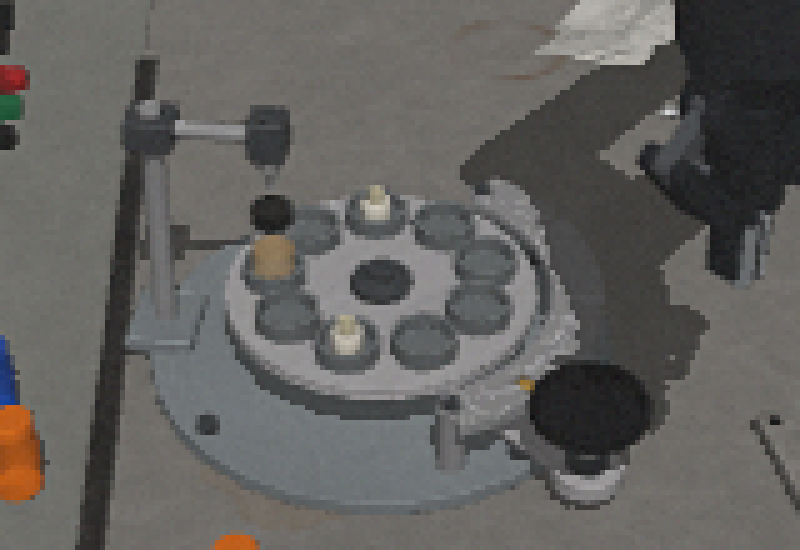

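The amber vial at (272,240) in the crop stands directly under the probe tip at (270,180). The plunger is up, both fittings are standing, and the gripper is clear.

```bash
python3 -c "
from rig import r
print(r.sign_off())"
```

```text
the job is handed in; nothing more can be done
None
```

The vial is under the probe: the table turned one hole clockwise with the plunger held pressed, the plunger then sprang fully up into that hole, and the arm drew clear before I handed the job in at about 10.5 s.

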